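# Pour weld bosses from a spouted carton

### The job

Pull the folded spout well out on the wide carton in its tipping stand, the one with the empty steel tray before it, while the carton still stands upright. Then tip that carton forward over the tray until it rests against its stop and all the bosses have poured into the tray, and leave it tipped. Leave the narrow carton alone.

Things in the scene. Friction and masses are not known exactly. Their poses are not given: they have to be found in the camera images.
- wide_stand: fixed blue stand with the wide brown card carton: 90 mm wide, 62 mm deep, 110 mm high, underside 135 mm and top 245 mm above the table, in a low steel shoe. Origin on the table below the middle of the carton's front face; x points forward out of that face, towards the tray, y along the carton's width. The back face is at x = -62 mm (shoe -65 mm, to 33 mm up the carton).
- wide_tab (a point): middle of the upper edge of the wide carton's spout tab, 274 mm above the table when shut. The pale card tab, 40 mm wide, 8 mm thick, centred on the front face, stands 29 mm above the carton's top; pinch it, or push it outward from behind with shut fingers just above the carton's top. Moves with spout and carton; x forward, y along the width, z up the tab when shut.
- wide_spout (a joint): spout of the wide carton: pale card flap closing the upper front, hinged across the front face 60 mm above the carton's underside (79 mm below the tab's upper edge); its top swings forward and down. 0 = folded shut, 0.9 rad = fully out (stop); starts at 0 to 0.08. Friction about 1 N at the tab, stays where left.
- wide_carton (a joint): tipping of the wide carton with its shoe about its lower front edge (135 mm above the table), towards the tray. 0 = upright, 2.0 rad = fully forward, at the stop. Below about 0.5 rad its weight (0.55 kg) brings it back, up to about 1.0 rad it may stay, beyond that it sinks on by itself, damped, to the stop in about 2 s. A push of 3 N, 85 mm up its back face, starts it.
- tray: square open steel tray, 150 by 150 mm, 40 mm high, wall 3 mm, loose, 0.7 kg, on the table below the front of the wide carton; origin at the centre of its underside, sides along x and y.
- boss0: a round dark steel weld boss (short drilled cylinder, 20 mm diameter, 14 mm high, 34 g), at first loose and out of sight inside the wide carton; slippery. Origin at the centre of one flat end. One of three alike.
- boss1: a round dark steel weld boss (short drilled cylinder, 20 mm diameter, 14 mm high, 34 g), at first loose and out of sight inside the wide carton; slippery. Origin at the centre of one flat end. One of three alike.
- boss2: a round dark steel weld boss (short drilled cylinder, 20 mm diameter, 14 mm high, 34 g), at first loose and out of sight inside the wide carton; slippery. Origin at the centre of one flat end. One of three alike.
- narrow_carton (a joint): tipping of the other carton, narrow (56 mm wide, otherwise alike, same kind of spout and stand), with no tray before it: the bystander. 0 = upright, 2.0 rad = tipped.
Things that resemble listed ones, but are neither listed nor needed, are in the scene too. Leave any turquoise look-alike of the tray alone.

How it is judged:
By the outcome, as a careful person would: the job done as asked, in the order asked, and still so for the second after the job is handed in, with the robot touching nothing.
It also fails if it takes over 45 s, if anything falls off the work surface, if the arm or the gripper's body presses on something with over 40 N, if the wrist force passes 120 N, or if a joint passes its speed limit or range.

### The arm

A 6-joint arm with a two-finger parallel gripper is mounted at the origin on the work surface. World frame = base frame: x ahead of the robot, y to its left, z up, the work surface at z = 0. Lengths are in m, angles in rad, forces in N, time in s.
With the tool pointing down it reaches from about 0.225 to 0.875 m from the base axis. Payload 3.4 kg.
Tool frame: the origin (TCP) lies on the centre line of the jaws, within the pads' length; the fingertips stand ctrl.nose_length ahead of it and the grasp point (between the pads) lies 2 mm behind it (ctrl.nose_length is the distance from the TCP to the fingertips, in m); z points along the fingers, y is the direction in which the jaws open and shut (so a half turn about z gives the same grasp; the last joint's range is limited). The gripper opens to 85 mm and grips with 20 to 120 N. Pads are 22 mm wide; open, the fingers measure 114 mm over their backs; the gripper's body (76 mm by 85 mm) begins 54 mm behind the grasp point. The pads swing forward as they close: fully open they stand 13 mm farther back than shut.
Start: joints at [1.024, 0.276, 1.505, -0, 1.361, -0.121], TCP at [0.238, 0.524, 0.248] pointing down, gripper open.
Joint ranges: [-2.89, 2.89], [-0.75, 2.08], [0.22, 2.7], [-1.18, 4.32], [0.11, 2.71], [-2.7, 2.7]. Speed limits (rad/s): [2.57, 2.57, 3.14, 3.14, 3.14, 3.14].

### API

Orientations are given as a unit quaternion [x, y, z, w].
In Python, from rig import ctrl, camera, workorder gives the robot as it stands.
- The arm moves only by the tool drive_tool, never from a script. Its argument "deltas" is a list of rows, each an object with "dp": the shift along the world's x, y, z in mm, a list of three; "turn": the turn, a rotation vector about the world's x, y, z in rad, a list of three; "claw": the opening in per cent of the stroke, from 0 (shut) to 100 (fully open). In form: [{"dp": [x, y, z], "turn": [wx, wy, wz], "claw": claw}, ...]. A call has 1 to 10 rows; each row shifts and turns the commanded pose from where the row before left it; what a row does not reach is not made up. A row lasts 1/12 s, in which the tool goes at most 41.7 mm and 7.16 degrees, less where a joint would pass 70% of its speed; a pose out of reach is approached as far as the arm can. A call is refused whole if a number of a shift passes 41.7 or a number of a turn 0.125, either way. A call with a gripper value outside its range is refused whole. The fingers move at their own pace and stop on an object; "grip_force" is the grip in N (left out, the last holds). Time passes only in rows, so rows that do not move let the fingers close. It gives the time, the measured TCP pose, the force and the opening at its end, in the units of the state.
- ctrl.observe(): the state, without advancing time (a new reading comes with each control period).
- camera(name): name is "scene" or "top" or "wrist"; returns a dict with "img" (400x640x3 uint8, red, green, blue), "depth" (400x640 float32, m along the optical axis (not along the pixel's ray), 0 where there is no reading), "mtx" (3x3 intrinsics, pixels), "distortion" ([k1, k2, p1, p2, k3] as OpenCV has them; the pictures are not rectified), "xyz" and "attitude" of the camera in the world. Camera axes: x right, y down, z forward; pixel columns grow to the right and rows downward; lengths in m; the calibration is good to about 2 mm. A picture is of the moment at which its call begins.
- workorder.hand_in(): hands the job in, once; it reports no verdict.
The state is a dict: "time": time; "joint_positions": joint angles; "joint_vel": joint speeds; "tau": joint torques, N m; "tcp_pos": TCP position; "orientation": TCP orientation; "wrist_force": force on the tool from outside, world axes, zero at the start; "torque": the same for the moment, N m; "gripper_width": finger opening in m.
Only numpy, scipy, OpenCV 4.12 (cv2) and the standard library are available. Lean on these libraries where they do the work, as an engineer would, in place of code of your own. Each camera call takes 0.05 s, during which the arm holds its last target. There are 200 camera calls.

## Working session

There is one attempt and no reset: what is moved stays moved. The work goes in short steps, Python scripts to look and compute and a tool call to move; the robot and the scene stay as the last step left them, time stands still between calls to the robot, and variables do not carry over. Pictures are saved under pics/ and viewed, about 8 in all and at most 12, crops included, and the job is handed in when it is done.

Besides the shell and the picture viewer there is one more tool, called as name(argument=value, ...), one argument or row to a line, values as JSON. drive_tool: Moves the arm, as the interface text tells. Its arguments: {"type":"object","properties":{"deltas":{"type":"array","items":{"type":"object","properties":{"dp":{"type":"array","items":{"type":"number"}},"turn":{"type":"array","items":{"type":"number"}},"claw":{"type":"number"}}}},"grip_force":{"type":"number"}},"required":["deltas"]}

```bash
mkdir -p pics; cat > h.py <<'E'
import numpy as np, cv2, pickle
from rig import ctrl, camera, workorder
from scipy.spatial.transform import Rotation as R
def rot(c):
    a=np.array(c["attitude"],float)
    return a if a.shape==(3,3) else R.from_quat(a).as_matrix()
def snap(name,f):
    c=camera(name); pickle.dump(c,open(f"pics/{f}.pkl","wb")); cv2.imwrite(f"pics/{f}.png",c["img"][:,:,::-1]); return c
def load(f): return pickle.load(open(f"pics/{f}.pkl","rb"))
def ray(c,u,v):
    p=cv2.undistortPoints(np.array([[[u,v]]],float),np.array(c["mtx"],float),np.array(c["distortion"],float))[0,0]
    return np.array(c["xyz"]),rot(c)@np.array([p[0],p[1],1.])
def px(c,u,v,z=None):
    o,d=ray(c,u,v)
    if z is not None: return o+d*(z-o[2])/d[2]
    k=c["depth"][int(v)-1:int(v)+2,int(u)-1:int(u)+2]; k=k[k>0]
    return o+d*np.median(k) if len(k) else None
def cloud(c):
    h,w=c["depth"].shape; u,v=np.meshgrid(np.arange(w),np.arange(h))
    p=cv2.undistortPoints(np.stack([u,v],-1).reshape(-1,1,2).astype(float),np.array(c["mtx"],float),np.array(c["distortion"],float))[:,0]
    d=c["depth"].reshape(-1,1); P=np.c_[p,np.ones(len(p))]*d@rot(c).T+np.array(c["xyz"])
    P[d[:,0]==0]=np.nan
    return P.reshape(h,w,3)
def proj(c,P):
    P=np.atleast_2d(np.array(P,float)); rv=rot(c).T
    return cv2.projectPoints((P-np.array(c["xyz"]))@rv.T,np.zeros(3),np.zeros(3),np.array(c["mtx"],float),np.array(c["distortion"],float))[0][:,0]
E
python3 - <<'E'
from h import *
a=snap("scene","s0");b=snap("top","t0")
print(ctrl.observe(),ctrl.nose_length)
for c in(a,b):print(c["xyz"],c["attitude"])
E
```

```text
{'time': 0.1, 'joint_positions': array([ 1.02396012e+00,  2.76512732e-01,  1.50601268e+00,  2.00506463e-05,
        1.36068558e+00, -1.21003702e-01]), 'joint_vel': array([ 0.00119858, -0.00086624, -0.00121406, -0.00191686,  0.00107445,
       -0.00047127]), 'tau': array([ 2.38213514e-03, -4.17696190e+01, -2.46403009e+01,  2.49126997e-04,
        5.71386088e-03, -1.06175574e-05]), 'tcp_pos': array([0.23728965, 0.52326931, 0.24753458]), 'orientation': array([ 2.11313175e-01,  9.77418072e-01, -7.61258926e-04, -2.74465101e-04]), 'wrist_force': array([ 0.64434205,  0.74867876, -0.24119112]), 'torque': array([-0.03983189,  0.03373289,  0.03085143]), 'gripper_width': 0.08549513282862806} 0.017
[1.17107504 0.13892638 0.77476862] [ 0.57763574  0.69508238 -0.33565202 -0.26558456]
[ 0.41503244 -0.02923634  1.00793894] [ 0.71499243 -0.69896027  0.00963312 -0.01214764]
```

View pics/s0.png

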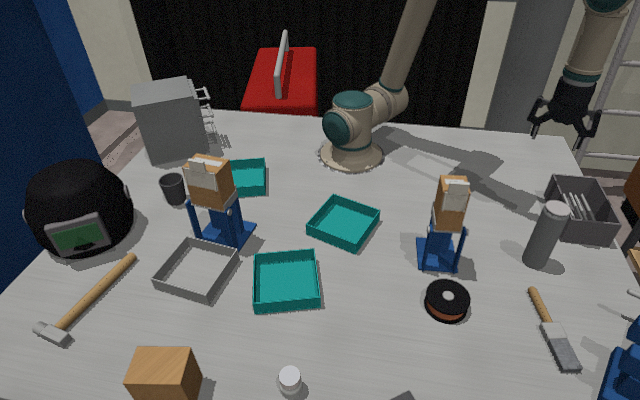

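View pics/t0.png

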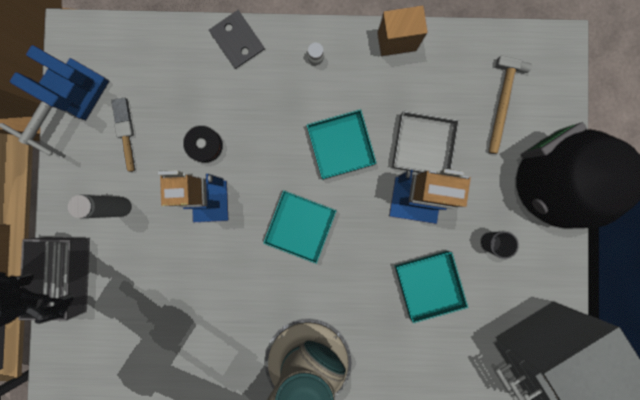

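The wide carton is at scene (210,180) / top (445,190), with the grey steel tray before it at scene (197,270) / top (425,143). The narrow one is at scene (450,205) / top (183,190), with no tray. The trays at top (340,145), (300,226) and (430,287) are turquoise look-alikes. I'll confirm in an enlarged crop and measure.

```bash
python3 - <<'E'
from h import *
a=load("s0");b=load("t0")
A=cv2.resize(a["img"][140:310,145:275],None,fx=3.4,fy=3.4,interpolation=cv2.INTER_CUBIC)
B=cv2.resize(b["img"][100:230,380:480],None,fx=3.4,fy=3.4,interpolation=cv2.INTER_CUBIC)
H=max(A.shape[0],B.shape[0]);pad=lambda I:cv2.copyMakeBorder(I,0,H-I.shape[0],0,0,0)
cv2.imwrite("pics/crop1.png",np.hstack([pad(A),pad(B)])[:,:,::-1])
for n,c,w in(("s",a,(slice(140,310),slice(145,275))),("t",b,(slice(100,230),slice(380,480)))):
    P=cloud(c)[w].reshape(-1,3);P=P[~np.isnan(P[:,0])]
    for lo,hi in((.255,.285),(.238,.252),(.03,.046)):
        Q=P[(P[:,2]>lo)&(P[:,2]<hi)]
        if len(Q)<5: print(n,lo,len(Q));continue
        r=cv2.minAreaRect(Q[:,:2].astype(np.float32)*1000)
        print(n,lo,len(Q),Q.mean(0).round(4),Q[:,2].max().round(3),r,cv2.boxPoints(r).round(0).tolist())
E
```

```text
s 0.255 144 [ 0.495  -0.2855  0.2659] 0.275 ((493.8950500488281, -286.9488525390625), (40.55399703979492, 11.656617164611816), 86.94754028320312) [[487.0, -307.0], [499.0, -308.0], [501.0, -267.0], [489.0, -266.0]]
s 0.238 541 [ 0.4646 -0.2747  0.2443] 0.252 ((463.3670654296875, -283.2342224121094), (92.98505401611328, 70.31622314453125), 82.49280548095703) [[422.0, -325.0], [492.0, -334.0], [504.0, -242.0], [435.0, -233.0]]
s 0.03 1642 [ 0.4473 -0.3232  0.0371] 0.046 ((388.61236572265625, -323.9112243652344), (721.9102172851562, 358.9005126953125), 29.791704177856445) [[-14.0, -348.0], [165.0, -659.0], [791.0, -300.0], [613.0, 11.0]]
t 0.255 115 [ 0.4915 -0.2867  0.2707] 0.278 ((492.19439697265625, -288.3048400878906), (39.96863555908203, 8.557012557983398), 82.33775329589844) [[485.0, -308.0], [494.0, -309.0], [499.0, -269.0], [491.0, -268.0]]
t 0.238 1302 [ 0.4601 -0.2833  0.2455] 0.251 ((461.29638671875, -284.1718444824219), (91.13481903076172, 62.3872184753418), 82.15458679199219) [[424.0, -325.0], [486.0, -334.0], [498.0, -243.0], [437.0, -235.0]]
t 0.03 407 [ 0.5968 -0.2965  0.0378] 0.046 ((544.6675415039062, -291.9637451171875), (150.62228393554688, 245.7250518798828), 81.69436645507812) [[412.0, -349.0], [655.0, -384.0], [677.0, -235.0], [434.0, -200.0]]
```

View pics/crop1.png

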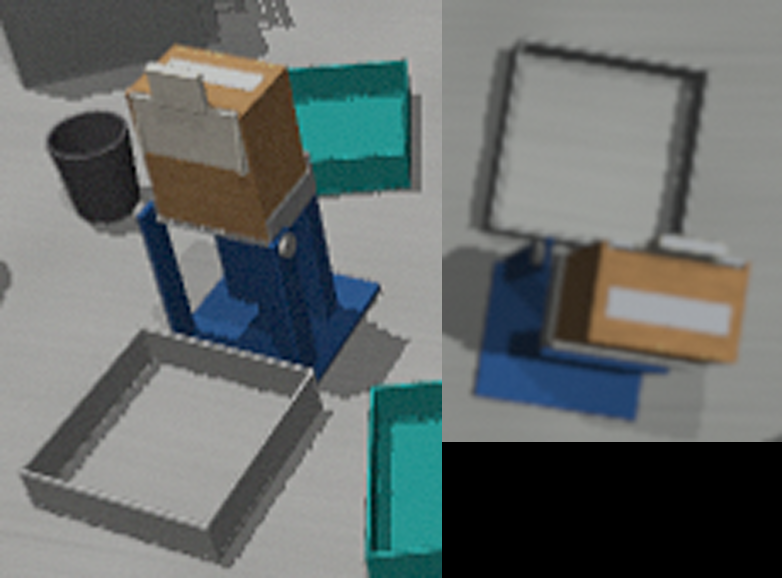

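The crop confirms it: brown wide carton, pale tab at the front (crop 180,85), grey steel tray in front of it. The front middle is at about (0.492, -0.288), yaw -0.132 rad, and the tray spans about 25–175 mm forward and is centred. I'll lift, shut the fingers and go over.

drive_tool(
  deltas=[
    {"dp":[0,0,38],"turn":[0,0,0],"claw":0},
    {"dp":[0,0,38],"turn":[0,0,0],"claw":0},
    {"dp":[0,0,38],"turn":[0,0,0],"claw":0},
    {"dp":[0,0,38],"turn":[0,0,0],"claw":0},
    {"dp":[9,-34,0],"turn":[0,0,0.012],"claw":0},
    {"dp":[9,-34,0],"turn":[0,0,0.012],"claw":0},
    {"dp":[9,-34,0],"turn":[0,0,0.012],"claw":0},
    {"dp":[9,-34,0],"turn":[0,0,0.012],"claw":0},
    {"dp":[9,-34,0],"turn":[0,0,0.012],"claw":0},
    {"dp":[9,-34,0],"turn":[0,0,0.012],"claw":0},
  ],
  grip_force=20,
)

```text
time: 0.93
tcp_pos: [0.2913, 0.318, 0.3999]
orientation: [0.175, 0.985, -0.0, -0.0]
wrist_force: [1.1, -0.2, -0.3]
gripper_width: 0.0003
```

drive_tool(
  deltas=[
    {"dp":[9,-34,0],"turn":[0,0,0.012],"claw":0},
    {"dp":[9,-34,0],"turn":[0,0,0.012],"claw":0},
    {"dp":[9,-34,0],"turn":[0,0,0.012],"claw":0},
    {"dp":[9,-34,0],"turn":[0,0,0.012],"claw":0},
    {"dp":[9,-34,0],"turn":[0,0,0.012],"claw":0},
    {"dp":[9,-34,0],"turn":[0,0,0.012],"claw":0},
    {"dp":[9,-34,0],"turn":[0,0,0.012],"claw":0},
    {"dp":[9,-34,0],"turn":[0,0,0.012],"claw":0},
    {"dp":[9,-34,0],"turn":[0,0,0.012],"claw":0},
    {"dp":[9,-34,0],"turn":[0,0,0.012],"claw":0},
  ],
)

```text
time: 1.77
tcp_pos: [0.3812, -0.022, 0.4002]
orientation: [0.116, 0.993, 0.0, -0.0]
wrist_force: [1.4, 1.1, 1.1]
gripper_width: 0.0001
```

drive_tool(
  deltas=[
    {"dp":[9,-34,0],"turn":[0,0,0.012],"claw":0},
    {"dp":[9,-34,0],"turn":[0,0,0.012],"claw":0},
    {"dp":[9,-34,0],"turn":[0,0,0.012],"claw":0},
    {"dp":[9,-34,0],"turn":[0,0,0.012],"claw":0},
    {"dp":[9,-34,0],"turn":[0,0,0.012],"claw":0},
    {"dp":[9,-34,0],"turn":[0,0,0.012],"claw":0},
    {"dp":[9,-34,0],"turn":[0,0,0.012],"claw":0},
    {"dp":[4,9,-20],"turn":[0,0,0.007],"claw":0},
    {"dp":[0,0,-20],"turn":[0,0,0],"claw":0},
    {"dp":[0,0,0],"turn":[0,0,0],"claw":0},
  ],
)

```text
time: 2.6
tcp_pos: [0.447, -0.2487, 0.3558]
orientation: [0.072, 0.997, 0.003, -0.004]
wrist_force: [-0.5, 0.6, -0.5]
gripper_width: -0.0001
```

drive_tool(
  deltas=[
    {"dp":[10,-35,0],"turn":[0,0,0.006],"claw":0},
    {"dp":[0,0,-30],"turn":[0,0,0],"claw":0},
    {"dp":[0,0,-30],"turn":[0,0,0],"claw":0},
    {"dp":[0,0,0],"turn":[0,0,0],"claw":0},
    {"dp":[0,0,0],"turn":[0,0,0],"claw":0},
  ],
)

```text
time: 3.02
tcp_pos: [0.4579, -0.2837, 0.2999]
orientation: [0.068, 0.998, 0.001, -0.001]
wrist_force: [-0.2, -0.1, 0.6]
gripper_width: -0.0001
```

```bash
python3 - <<'E'
from h import *
a=snap("scene","s1"); t=snap("top","t1"); o=ctrl.observe(); print(o["tcp_pos"],o["orientation"],o["wrist_force"])
print("tip px",proj(a,o["tcp_pos"]-[0,0,.017]))
A=cv2.resize(a["img"][90:250,145:275],None,fx=4,fy=3.7,interpolation=cv2.INTER_CUBIC)
cv2.imwrite("pics/crop2.png",A[:,:,::-1])
E
```

```text
[ 0.4593414  -0.28468467  0.30260518] [ 6.81165273e-02  9.97675910e-01 -9.71075152e-04  1.40513397e-03] [-0.14843836  0.60720509  0.40639603]
tip px [[201.23758646 147.84721067]]
```

View pics/crop2.png

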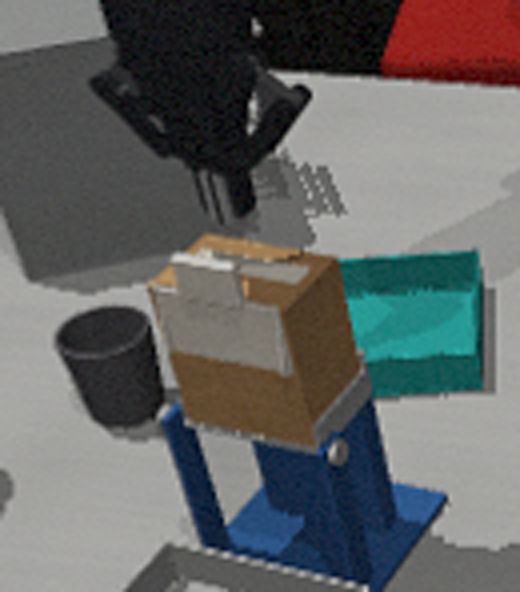

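Fingertips at crop (235,215), as projected, above the middle of the carton's top behind the tab (205,280). I'll lower them to 8 mm above the top and push the tab out.

drive_tool(
  deltas=[
    {"dp":[-2,0,-15],"turn":[0,0,0],"claw":0},
    {"dp":[0,0,-15],"turn":[0,0,0],"claw":0},
    {"dp":[8,-1,0],"turn":[0,0,0],"claw":0},
    {"dp":[5,-0.7,0],"turn":[0,0,0],"claw":0},
    {"dp":[5,-0.7,0],"turn":[0,0,0],"claw":0},
    {"dp":[5,-0.7,0],"turn":[0,0,0],"claw":0},
    {"dp":[5,-0.7,0],"turn":[0,0,0],"claw":0},
    {"dp":[5,-0.7,0],"turn":[0,0,0],"claw":0},
    {"dp":[5,-0.7,0],"turn":[0,0,0],"claw":0},
    {"dp":[5,-0.7,0],"turn":[0,0,0],"claw":0},
  ],
)

```text
time: 3.95
tcp_pos: [0.4999, -0.2902, 0.2702]
orientation: [0.068, 0.998, 0.0, -0.0]
wrist_force: [-1.0, 0.2, 1.0]
gripper_width: -0.0003
```

```bash
cat > st.py <<'E'
from h import *
import sys
f=sys.argv[1]
a=snap("scene",f); o=ctrl.observe(); print(o["time"],o["tcp_pos"],o["wrist_force"])
P=cloud(a)[110:290,140:280]; I=a["img"][110:290,140:280].astype(int)
e=np.array([.991,-.132]); n=np.array([.132,.991]); q=P[...,:2]-[.492,-.2885]
lx,ly,z=q@e*1e3,q@n*1e3,P[...,2]*1e3
m=(np.abs(ly)<46)&(z>60)&(z<285)&(lx>-75)&(lx<160)
sat=I.max(-1)-I.min(-1)
pale=m&(sat<30)&(I.mean(-1)>110)&(np.abs(ly)<45)&(z>175)
brown=m&(sat>40)&(I[...,0]>I[...,2]+40)
for nm,k in(("pale",pale),("brown",brown)):
    if k.sum()>10: print(nm,k.sum(),"lx",np.percentile(lx[k],[2,25,50,75,98]).round(0),"z",np.percentile(z[k],[2,25,50,75,98]).round(0))
# pale flap slope in the tab strip
k=pale&(np.abs(ly)<19)&(lx>-5)
if k.sum()>10:
    p=np.c_[lx[k],z[k]]; c=p.mean(0); d=np.linalg.svd(p-c)[2][0]; print("flap theta",np.arctan2(abs(d[0]),abs(d[1])),"c",c.round(0))
k=brown&(lx>-5)&(z<190)&(z>140)
if k.sum()>10:
    p=np.c_[lx[k],z[k]]; c=p.mean(0); d=np.linalg.svd(p-c)[2][0]; print("front theta",np.arctan2(d[0]*np.sign(d[1]),abs(d[1])),"c",c.round(0))
cv2.imwrite(f"pics/{f}c.png",cv2.resize(a["img"][90:310,130:280],None,fx=3,fy=2.7,interpolation=cv2.INTER_CUBIC)[:,:,::-1])
E
python3 st.py s2
```

```text
4.0 [ 0.50091924 -0.29038432  0.27004309] [ 0.19781401 -0.46866315 -0.22406099]
pale 197 lx [-58. -40. -31.  24.  31.] z [185. 244. 245. 261. 269.]
brown 946 lx [-61. -25.  -2.  -1.   1.] z [140. 162. 184. 243. 246.]
flap theta 0.9934243441135023 c [ 27. 267.]
front theta -0.004277054823855291 c [ -1. 165.]
```

Carton upright, tab moving out (about 0.37 rad). I'll continue along the arc, lowering.

drive_tool(
  deltas=[
    {"dp":[4,-0.5,0],"turn":[0,0,0],"claw":0},
    {"dp":[4,-0.5,0],"turn":[0,0,0],"claw":0},
    {"dp":[3,-0.4,-2],"turn":[0,0,0],"claw":0},
    {"dp":[3,-0.4,-2],"turn":[0,0,0],"claw":0},
    {"dp":[3,-0.4,-3],"turn":[0,0,0],"claw":0},
    {"dp":[3,-0.4,-3],"turn":[0,0,0],"claw":0},
    {"dp":[2,-0.3,-2],"turn":[0,0,0],"claw":0},
    {"dp":[0,0,0],"turn":[0,0,0],"claw":0},
  ],
)

```text
time: 4.67
tcp_pos: [0.5218, -0.2931, 0.2576]
orientation: [0.068, 0.998, 0.0, -0.0]
wrist_force: [0.5, -0.6, -0.4]
gripper_width: -0.0001
```

```bash
python3 st.py s3
```

```text
4.7167 [ 0.52162697 -0.29301383  0.25779848] [0.28378936 0.86164184 0.04513179]
pale 195 lx [-48. -38.  -0.  51.  57.] z [211. 243. 245. 249. 256.]
brown 1007 lx [-61. -36.  -3.  -1.   1.] z [140. 162. 181. 243. 246.]
flap theta 0.47844849302589676 c [ 53. 252.]
front theta 0.002060097391510558 c [ -1. 165.]
```

View pics/s3c.png

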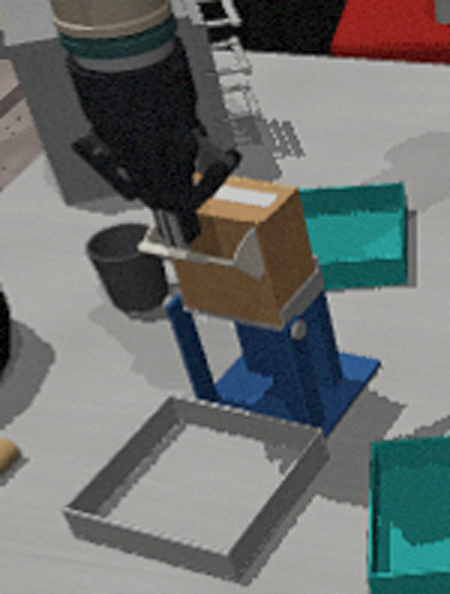

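The picture shows the spout well out, tab edge at crop (190,250), side gussets visible, carton upright; about 0.77 rad. A little more, then retreat upward.

drive_tool(
  deltas=[
    {"dp":[2,-0.3,-2],"turn":[0,0,0],"claw":0},
    {"dp":[2,-0.3,-2],"turn":[0,0,0],"claw":0},
    {"dp":[1.5,-0.2,-1],"turn":[0,0,0],"claw":0},
    {"dp":[0,0,0],"turn":[0,0,0],"claw":0},
    {"dp":[0,0,0],"turn":[0,0,0],"claw":0},
  ],
)

```text
time: 5.13
tcp_pos: [0.5272, -0.2939, 0.2531]
orientation: [0.068, 0.998, 0.0, 0.0]
wrist_force: [0.3, 0.2, 0.2]
gripper_width: 0.0001
```

```bash
python3 st.py s4
```

```text
5.1833 [ 0.52715119 -0.29399496  0.25325124] [-0.07175007  0.36531778 -0.4988672 ]
pale 223 lx [-48. -37.  16.  53.  62.] z [204. 236. 244. 245. 256.]
brown 946 lx [-61. -41.  -4.  -1.   1.] z [139. 161. 178. 243. 246.]
flap theta 0.876584884822332 c [ 50. 239.]
front theta 0.00404759452370461 c [ -1. 163.]
```

Spout at about 0.87 rad, carton still upright (front slope 0.004). Going over and behind the carton.

drive_tool(
  deltas=[
    {"dp":[0,0,20],"turn":[0,0,0],"claw":0},
    {"dp":[0,0,40],"turn":[0,0,0],"claw":0},
    {"dp":[-34,4.5,0],"turn":[0,0,0],"claw":0},
    {"dp":[-34,4.5,0],"turn":[0,0,0],"claw":0},
    {"dp":[-34,4.5,0],"turn":[0,0,0],"claw":0},
    {"dp":[-34,4.5,0],"turn":[0,0,0],"claw":0},
    {"dp":[0,0,-30],"turn":[0,0,0],"claw":0},
    {"dp":[0,0,-30],"turn":[0,0,0],"claw":0},
    {"dp":[0,0,-17],"turn":[0,0,0],"claw":0},
    {"dp":[0,0,0],"turn":[0,0,0],"claw":0},
  ],
)

```text
time: 6.02
tcp_pos: [0.3889, -0.2741, 0.2331]
orientation: [0.069, 0.998, 0.002, -0.003]
wrist_force: [-0.1, 0.5, -0.0]
gripper_width: -0.0001
```

```bash
python3 st.py s5
```

```text
6.0667 [ 0.39008629 -0.27517227  0.23515861] [-0.09352258 -0.74620957  0.12999916]
pale 320 lx [-48. -38.   4.  37.  62.] z [197. 233. 244. 245. 247.]
brown 1058 lx [-62. -44.  -9.  -1.   1.] z [141. 163. 186. 244. 246.]
flap theta 0.9327573290600896 c [ 47. 235.]
front theta 0.008131764089882879 c [ -1. 163.]
```

View pics/s5c.png

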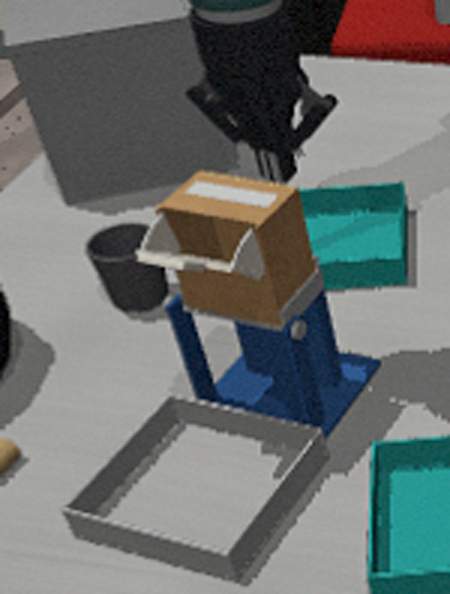

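The spout stays out (crop 190,260) and the carton is upright, with the fingers just behind its back (270,165). Now push it over along the arc.

drive_tool(
  deltas=[
    {"dp":[14,-1.9,0],"turn":[0,0,0],"claw":0},
    {"dp":[10,-1.3,0],"turn":[0,0,0],"claw":0},
    {"dp":[6,-0.8,0],"turn":[0,0,0],"claw":0},
    {"dp":[4.3,-0.6,3],"turn":[0,0,0],"claw":0},
    {"dp":[4.3,-0.6,3],"turn":[0,0,0],"claw":0},
    {"dp":[4.5,-0.6,2.4],"turn":[0,0,0],"claw":0},
    {"dp":[4.5,-0.6,2.4],"turn":[0,0,0],"claw":0},
    {"dp":[4.8,-0.6,2],"turn":[0,0,0],"claw":0},
    {"dp":[4.8,-0.6,2],"turn":[0,0,0],"claw":0},
    {"dp":[4.9,-0.6,1.5],"turn":[0,0,0],"claw":0},
  ],
)

```text
time: 6.9
tcp_pos: [0.4537, -0.2841, 0.2529]
orientation: [0.068, 0.998, 0.0, 0.0]
wrist_force: [-3.6, 1.0, 0.3]
gripper_width: 0.0003
```

drive_tool(
  deltas=[
    {"dp":[4.9,-0.6,1.5],"turn":[0,0,0],"claw":0},
    {"dp":[5,-0.7,1],"turn":[0,0,0],"claw":0},
    {"dp":[5,-0.7,1],"turn":[0,0,0],"claw":0},
    {"dp":[5.1,-0.7,0.5],"turn":[0,0,0],"claw":0},
    {"dp":[5.1,-0.7,0.4],"turn":[0,0,0],"claw":0},
    {"dp":[5.1,-0.7,0],"turn":[0,0,0],"claw":0},
    {"dp":[5.1,-0.7,0],"turn":[0,0,0],"claw":0},
    {"dp":[5.1,-0.7,-0.5],"turn":[0,0,0],"claw":0},
    {"dp":[5.1,-0.7,-0.6],"turn":[0,0,0],"claw":0},
    {"dp":[5,-0.7,-1],"turn":[0,0,0],"claw":0},
  ],
)

```text
time: 7.73
tcp_pos: [0.5044, -0.2911, 0.255]
orientation: [0.068, 0.998, 0.0, 0.0]
wrist_force: [-0.5, 0.1, 0.2]
gripper_width: 0.0002
```

drive_tool(
  deltas=[
    {"dp":[5,-0.7,-1],"turn":[0,0,0],"claw":0},
    {"dp":[4.9,-0.6,-1.6],"turn":[0,0,0],"claw":0},
    {"dp":[4.9,-0.6,-1.6],"turn":[0,0,0],"claw":0},
    {"dp":[4.7,-0.6,-2],"turn":[0,0,0],"claw":0},
    {"dp":[4.7,-0.6,-2.1],"turn":[0,0,0],"claw":0},
    {"dp":[4.5,-0.6,-2.5],"turn":[0,0,0],"claw":0},
    {"dp":[4.5,-0.6,-2.5],"turn":[0,0,0],"claw":0},
    {"dp":[4.2,-0.6,-3],"turn":[0,0,0],"claw":0},
    {"dp":[4.2,-0.6,-3],"turn":[0,0,0],"claw":0},
    {"dp":[0,0,0],"turn":[0,0,0],"claw":0},
  ],
)

```text
time: 8.57
tcp_pos: [0.5456, -0.2964, 0.2344]
orientation: [0.068, 0.998, 0.0, -0.001]
wrist_force: [-0.5, 1.1, -1.0]
gripper_width: 0.0002
```

```bash
python3 st.py s6
```

```text
8.6167 [ 0.54511689 -0.29635405  0.23460427] [0.42160178 0.23338755 0.48871446]
pale 435 lx [-17.  -0.  94.  97. 100.] z [190. 197. 200. 203. 215.]
brown 1156 lx [ 17.  59.  86.  98. 104.] z [162. 182. 208. 215. 221.]
flap theta 1.517685162203727 c [ 61. 200.]
front theta 1.4488567092574276 c [ 87. 176.]
```

Tipped beyond balance and sinking by itself. I'll lift away and wait.

drive_tool(
  deltas=[
    {"dp":[0,0,30],"turn":[0,0,0],"claw":0},
    {"dp":[-10,0,35],"turn":[0,0,0],"claw":0},
    {"dp":[-30,10,30],"turn":[0,0,0],"claw":0},
    {"dp":[-35,15,0],"turn":[0,0,0],"claw":0},
    {"dp":[-35,20,0],"turn":[0,0,0],"claw":0},
    {"dp":[-30,30,0],"turn":[0,0,0],"claw":0},
    {"dp":[0,30,0],"turn":[0,0,0],"claw":0},
    {"dp":[0,30,0],"turn":[0,0,0],"claw":0},
    {"dp":[0,0,0],"turn":[0,0,0],"claw":0},
    {"dp":[0,0,0],"turn":[0,0,0],"claw":0},
  ],
)

```text
time: 9.45
tcp_pos: [0.4064, -0.1614, 0.3297]
orientation: [0.067, 0.998, -0.0, 0.0]
wrist_force: [0.9, -0.8, 0.7]
gripper_width: -0.0001
```

drive_tool(
  deltas=[
    {"dp":[0,0,0],"claw":0,"turn":[0,0,0]},
    {"dp":[0,0,0],"claw":0,"turn":[0,0,0]},
    {"dp":[0,0,0],"claw":0,"turn":[0,0,0]},
    {"dp":[0,0,0],"claw":0,"turn":[0,0,0]},
    {"dp":[0,0,0],"claw":0,"turn":[0,0,0]},
    {"dp":[0,0,0],"claw":0,"turn":[0,0,0]},
    {"dp":[0,0,0],"claw":0,"turn":[0,0,0]},
    {"dp":[0,0,0],"claw":0,"turn":[0,0,0]},
    {"dp":[0,0,0],"claw":0,"turn":[0,0,0]},
    {"dp":[0,0,0],"claw":0,"turn":[0,0,0]},
  ],
)

```text
time: 10.28
tcp_pos: [0.4071, -0.1625, 0.3293]
orientation: [0.068, 0.998, 0.0, 0.0]
wrist_force: [-0.3, -0.4, 0.1]
gripper_width: 0.0001
```

drive_tool(
  deltas=[
    {"dp":[0,0,0],"claw":0,"turn":[0,0,0]},
    {"dp":[0,0,0],"claw":0,"turn":[0,0,0]},
    {"dp":[0,0,0],"claw":0,"turn":[0,0,0]},
    {"dp":[0,0,0],"claw":0,"turn":[0,0,0]},
    {"dp":[0,0,0],"claw":0,"turn":[0,0,0]},
    {"dp":[0,0,0],"claw":0,"turn":[0,0,0]},
    {"dp":[0,0,0],"claw":0,"turn":[0,0,0]},
    {"dp":[0,0,0],"claw":0,"turn":[0,0,0]},
    {"dp":[0,0,0],"claw":0,"turn":[0,0,0]},
    {"dp":[0,0,0],"claw":0,"turn":[0,0,0]},
  ],
)

```text
time: 11.12
tcp_pos: [0.4071, -0.1625, 0.3293]
orientation: [0.068, 0.998, 0.0, -0.0]
wrist_force: [-0.2, 0.3, 0.4]
gripper_width: -0.0003
```

```bash
python3 st.py s7; python3 - <<'E'
from h import *
b=snap("top","t7");a=load("s7")
A=cv2.resize(a["img"][150:310,140:270],None,fx=3.2,fy=3.2,interpolation=cv2.INTER_CUBIC)
B=cv2.resize(b["img"][95:225,380:480],None,fx=3.8,fy=3.9,interpolation=cv2.INTER_CUBIC)
H=max(A.shape[0],B.shape[0]);pad=lambda I:cv2.copyMakeBorder(I,0,H-I.shape[0],0,0,0)
cv2.imwrite("pics/crop7.png",cv2.convertScaleAbs(np.hstack([pad(A),pad(B)])[:,:,::-1],alpha=1.2,beta=15))
E
```

```text
11.1667 [ 0.40709113 -0.16250724  0.32929281] [ 0.80454445  0.68782033 -0.13581032]
pale 519 lx [23. 31. 40. 48. 56.] z [179. 183. 187. 191. 195.]
brown 1328 lx [ 51.  72.  89. 108. 124.] z [117. 151. 159. 168. 177.]
flap theta 1.160855735293783 c [ 40. 187.]
front theta -1.1631237924245246 c [ 90. 160.]
```

View pics/crop7.png

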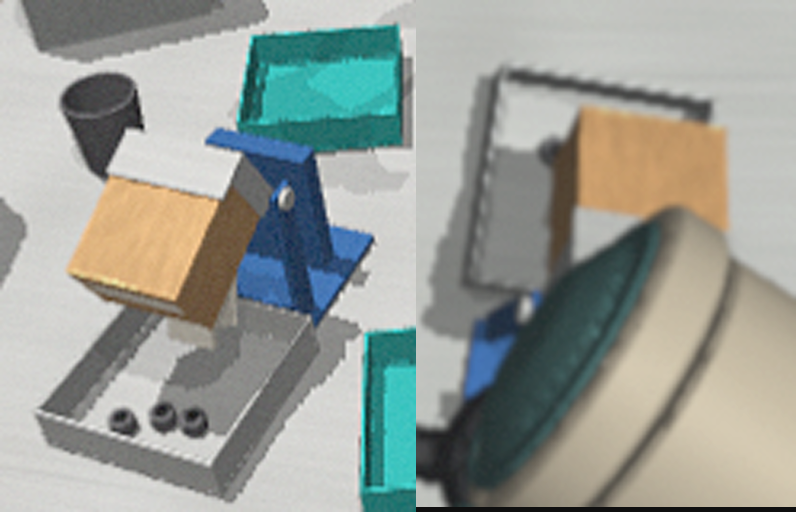

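All three bosses lie in the tray (crop 123,420; 162,415; 194,420). The carton's back face slopes at π−1.163 ≈ 1.98 rad, so it is at the stop, and the arm is clear. I'll check once more that it is at rest, then hand in.

```bash
python3 st.py s8 && python3 -c "
from rig import workorder; print(workorder.hand_in())"
```

```text
11.2667 [ 0.40710263 -0.16249702  0.32933095] [ 0.48381179 -0.10820386  0.20640337]
pale 519 lx [23. 32. 39. 48. 56.] z [179. 183. 187. 191. 195.]
brown 1327 lx [ 47.  71.  89. 107. 124.] z [118. 150. 159. 168. 177.]
flap theta 1.1527227408652805 c [ 39. 187.]
front theta -1.1769398125622184 c [ 89. 160.]
the job is handed in; nothing more can be done
None
```

The job is done and handed in at about 11.3 s. I pushed the wide carton's spout out to about 0.87 rad with shut fingers while the carton stood upright. I then tipped the carton from behind and moved the arm clear.

- **Carton:** its back face measures about 1.97–1.98 rad, which matches the 2.0 rad stop within measuring error. Two pictures 0.1 s apart showed no movement.
- **Bosses:** all three are visible in the steel tray.
- **Forces:** the highest wrist force I read was about 4 N, at the ends of the moves.
- **Narrow carton and look-alike trays:** the arm did not go near them while lowered. I did not measure them again at the end.

No check failed. The flap-angle fits were noisy, so I judged the spout angle mainly from where the tab's edge stood.

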